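# Make up two balance-check kits

### The arm

A 6-joint arm with a two-finger parallel gripper is mounted at the origin on the work surface. World frame = base frame: x ahead of the robot, y to its left, z up, the work surface at z = 0. Lengths are in m, angles in rad, forces in N, time in s.
With the tool pointing down it reaches from about 0.3 to 0.775 m from the base axis. Payload 14.6 kg.
Tool frame: the origin (TCP) lies between the finger pads; the fingertips stand 19 mm ahead of it and the grasp point (between the pads) is the TCP; z points along the fingers, y is the line along which they close (so a half turn about z gives the same grasp; the last joint's range is limited). The gripper opens to 85 mm and grips with 20 to 120 N. Pads are 22 mm wide; open, the fingers measure 114 mm over their backs; the gripper's body (76 mm by 85 mm) begins 54 mm behind the grasp point. The pads swing forward as they close: fully open they stand 13 mm farther back than shut.
Start: joints at [-1.315, 0.3, 1.521, -0, 1.321, -0.067], TCP at [0.174, -0.522, 0.213] pointing down, gripper open.
Joint ranges: [-3.03, 3.03], [-0.79, 2.21], [0.23, 2.52], [-1.04, 4.18], [0, 3.07], [-2.55, 2.55]. Speed limits (rad/s): [2.22, 2.22, 2.57, 3.14, 3.14, 3.14].

### API

Orientations are given as a unit quaternion [x, y, z, w].
In Python, from cell import arm gives the robot as it stands. The module is installed in compiled form; this text tells all that it offers.
- The arm moves only by the shell command python3 -m handwheel 'ROWS'. ROWS is a JSON object of lists of equal length, an entry for each row: "gripper": the gripper's target within -1 to 1 (fully open at 1, half-way at 0, shut at -1); "translation": the shift along the tool's x, y, z in m, a list of three; "dr": the turn, a rotation vector about the tool's x, y, z in rad, a list of three. A call has 1 to 12 rows; each row is the pose to reach, as a shift and turn from the pose commanded when the call began, along the tool's axes at that moment; what a row does not reach only later rows make up. A row lasts 1/10 s, in which the tool goes at most 50 mm and 8.59 degrees, less where a joint would pass 70% of its speed; a pose out of reach is approached as far as the arm can. A call with a gripper value outside its range is refused whole. The fingers move at their own pace and stop on an object; the grip force is fixed at half the most. Time passes only in rows, so rows that repeat a pose let the fingers close. It gives the time, the measured TCP pose, the force, the opening and the grip force at its end, in the units of the state.
- arm.get_obs(): the state, without advancing time (a new reading comes with each control period).
- arm.read_camera(name): name is "side" or "top" or "wrist"; returns a dict with "color" (384x512x3 uint8, red, green, blue), "z_map" (384x512 float32, m along the optical axis (not along the pixel's ray), 0 where there is no reading), "camera_matrix" (3x3 intrinsics, pixels), "k1" (the pictures are not rectified: a ray, as slopes to the right and down, at radius r is drawn at 1 + k1 r^2 times it, then the intrinsics apply), "R" (3x3) and "t" (3): a world point X has camera coordinates R X + t. Camera axes: x right, y down, z forward; pixel columns grow to the right and rows downward; lengths in m; the calibration is good to about 2 mm. A picture is of the moment at which its call begins.
- arm.job_done(): hands the job in; it is judged then, once.
Trained networks look in the newest picture that a camera, given by its name, has taken for a name from the list of things; names that differ only in an ending like _2 or _b are one class to them, and where a whole thing is asked for, a point or a joint stands for the part that bears it (a point fixed in the world has none). Each returns a list of dicts, best first, with "conf" (0 to 1); they miss things now and then, are a little off and sometimes report something else, mostly with a low value. They report only what shows in the picture. A call takes as long as a camera call. They do not tell look-alikes from the thing itself.
- arm.look_for(query, camera): "xyz" ([x, y, z] in m, in the coordinates of the camera as it stood for that picture, good to about 4 mm: the middle of the surface that is visible of it).
- arm.regions_of(query, camera): "pixels" (384x512 bool, what is visible of it).
- arm.mark_of(query, camera): "xyz" ([x, y, z] in m, in the coordinates of the camera as it stood for that picture, good to about 4 mm: a listed point, or the origin of a listed thing).
The state is a dict: "clock": time; "joints": joint angles; "joint_vel": joint speeds; "joint_torque": joint torques, N m; "tcp_pos": TCP position; "tcp_rot": TCP orientation; "contact_force": force on the tool from outside, world axes, zero at the start; "torque": the same for the moment, N m; "gripper_width": finger opening in m; "finger_force": force on a finger pad.
Only numpy, scipy, OpenCV 4.12 (cv2) and the standard library are available. Lean on these libraries where they do the work, as an engineer would, in place of code of your own. Each camera call takes 0.05 s, during which the arm holds its last target. There are 200 camera calls.

### The job

Make up the two weighing kits from the stock on the bench: in the blue tray, the large steel weight on the black pad, the amber jar on the white pad and the red-lidded tin on the brown cork pad; in the yellow tray, the brass weight on the black pad and the green jar on the white pad. Stand each thing upright and flat inside its well, set it down without dropping it, and let go. Leave the small steel weight and the white jar with the blue cap standing where they are.

Things in the scene. Friction and masses are not known exactly. Their poses are not given: they have to be found in the camera images.
- blue_tray: Blue kit tray, 202 x 70 mm, three wells in a row: black pad centred at x = -66 mm, white pad at x = 0, brown cork pad at x = +66 mm (all at y = 0). Each well is 62 mm square inside, with 4 mm walls; the pad's top (where things stand) is 6 mm above the origin and the top of rim and partitions 14 mm above it. Fixed to the bench, turned up to 20 degrees either way. Origin: centre of its underside, at bench level; x runs along the row of wells, y across it, z up.
- yellow_tray: Yellow kit tray, 136 x 70 mm, two wells in a row: black pad centred at x = -33 mm, white pad at x = +33 mm (both at y = 0). Each well is 62 mm square inside, with 4 mm walls; the pad's top (where things stand) is 6 mm above the origin and the top of rim and partitions 14 mm above it. Fixed to the bench, turned up to 20 degrees either way. Origin: centre of its underside, at bench level; x runs along the row of wells, y across it, z up.
- steel_weight_large: Large polished steel balance weight, about 500 g: cylinder 38 mm across and 48 mm high, with a narrower knob (26 mm across) on top; 62 mm high in all. Origin: centre of its underside; z up along its axis. It stands on the bench among the stock.
- brass_weight: Yellow brass balance weight, about 200 g: cylinder 29 mm across and 37 mm high, with a knob (20 mm across) on top; 50 mm high in all. Origin: centre of its underside; z up along its axis. It stands on the bench among the stock.
- amber_jar: Brown (amber) sample jar with a brown cap, closed, about 90 g, a cylinder 40 mm across, 58 mm high (the cap, 38 mm across, is the top 12 mm). Origin: centre of its underside; z up along its axis. It stands on the bench among the stock.
- green_jar: Green sample jar with a lighter green cap, closed, about 90 g, a cylinder 40 mm across, 58 mm high (the cap, 38 mm across, is the top 12 mm). Origin: centre of its underside; z up along its axis. It stands on the bench among the stock.
- sample_tin: Round aluminium sample tin with a red lid, closed, about 70 g: 43 mm across, 48 mm high (the lid, 44 mm across, is the top 12 mm). Origin: centre of its underside; z up along its axis. It stands on the bench among the stock.
- steel_weight_small: Small polished steel balance weight, 100 g: cylinder 24 mm across and 27 mm high, knob on top, 38 mm high in all. Belongs to neither kit: leave it. Origin: centre of its underside; z up along its axis. It stands on the bench among the stock.
- white_jar: White sample jar with a blue cap, 40 mm across, 58 mm high. Belongs to neither kit: leave it. Origin: centre of its underside; z up along its axis. It stands on the bench among the stock. Neighbours in the stock stand at least 70 mm apart in x or 90 mm apart in y, centre to centre; a shallow dish (50 mm across, 14 mm high) and an orange stopper (18 mm high) stand among them and do not matter.
Mind the look-alikes: they are no part of the job. Of the things that look like the sample_tin, take the one that is farthest from the robot's base at the start.

How it is judged:
By the outcome, as a careful person would: the job done as asked, in the order asked, and still so for the second after the job is handed in, with the robot touching nothing.
It also fails if it takes over 131 s, if anything falls off the work surface, if the arm or the gripper's body presses on something with over 40 N, if the wrist force passes 120 N, or if a joint passes its speed limit or range.

## Working session

There is one attempt and no reset: what is moved stays moved. The work goes in short steps, Python scripts to look and compute and a shell command to move; the robot and the scene stay as the last step left them, time stands still between calls to the robot, and variables do not carry over. Pictures are saved under pics/ and viewed, at most 14 in all, crops included, and the job is handed in when it is done.

```bash
mkdir -p pics; cat > h.py <<'E'
from cell import arm
import numpy as np, cv2
from scipy.spatial.transform import Rotation as Ro
def w(c,p): return np.array(c["R"]).T@(np.array(p)-np.array(c["t"]))
def cloud(c):
    z=c["z_map"];K=np.array(c["camera_matrix"]);h,wd=z.shape
    u,v=np.meshgrid(np.arange(wd),np.arange(h))
    xd=(u-K[0,2])/K[0,0];yd=(v-K[1,2])/K[1,1];x,y=xd.copy(),yd.copy()
    for _ in range(8):
        s=1+c["k1"]*(x*x+y*y);x,y=xd/s,yd/s
    P=np.stack([x*z,y*z,z],-1)
    return (P-np.array(c["t"]))@np.array(c["R"])
def save(c,n): cv2.imwrite("pics/"+n+".png",c["color"][:,:,::-1])
E
python3 - <<'E'
from h import *
o=arm.get_obs();print(o)
for cn in ["top","side"]:
    c=arm.read_camera(cn);save(c,cn);P=cloud(c);np.savez(cn+".npz",P=P,col=c["color"])
    for q in ["blue_tray","yellow_tray","steel_weight_large","brass_weight","amber_jar","green_jar","sample_tin","steel_weight_small","white_jar"]:
        for d in arm.regions_of(q,cn):
            m=d["pixels"]&(c["z_map"]>0);p=P[m];v,u=np.nonzero(d["pixels"])
            print(cn,q,round(d["conf"],2),"px",int(u.mean()),int(v.mean()),m.sum(),"med",np.median(p,0).round(3),"zmax",np.percentile(p[:,2],98).round(3))
        print("  marks",[(round(d["conf"],2),w(c,d["xyz"]).round(3).tolist()) for d in arm.mark_of(q,cn)])
E
```

```text
{'clock': 0.0, 'joints': array([-1.31458206e+00,  3.00491001e-01,  1.52158920e+00,  3.01988602e-05,
        1.32068096e+00, -6.66000451e-02]), 'joint_vel': array([-5.34579613e-04, -6.22453493e-05, -4.22078418e-04, -1.78121498e-03,
        1.91498477e-03, -1.86653556e-03]), 'joint_torque': array([ 4.09361210e-04, -5.43497372e+01, -3.61785686e+01, -9.05727325e-05,
        3.98841119e-03, -1.82091458e-05]), 'tcp_pos': array([ 0.17442068, -0.52134456,  0.21270697]), 'tcp_rot': array([ 9.87002554e-01,  1.60703506e-01, -4.07466051e-05, -5.83013170e-04]), 'contact_force': array([ 0.8543023 , -0.47455848,  0.12769852]), 'torque': array([-0.01955755,  0.03516144,  0.05399583]), 'finger_force': 0.0, 'gripper_width': 0.08518102307143817}
top blue_tray 0.7 px 147 202 2126 med [0.489 0.291 0.007] zmax 0.017
  marks [(0.88, [0.496, 0.291, -0.002])]
top yellow_tray 0.74 px 381 205 1523 med [ 0.515 -0.303  0.008] zmax 0.018
  marks [(0.86, [0.519, -0.303, 0.003])]
top steel_weight_large 0.72 px 317 190 227 med [ 0.534 -0.133  0.051] zmax 0.067
  marks [(0.79, [0.543, -0.139, -0.0])]
top brass_weight
[... 1588 characters left out ...]
0.041] zmax 0.059
  marks [(0.57, [0.431, 0.145, -0.002])]
side sample_tin 0.96 px 295 206 463 med [0.447 0.024 0.035] zmax 0.048
side sample_tin 0.77 px 334 212 566 med [0.363 0.037 0.036] zmax 0.05
side sample_tin 0.63 px 345 242 625 med [0.341 0.132 0.036] zmax 0.049
side sample_tin 0.54 px 339 191 278 med [ 0.352 -0.037  0.044] zmax 0.048
  marks [(0.98, [0.343, 0.117, 0.001]), (0.89, [0.365, 0.026, -0.0]), (0.78, [0.354, -0.054, 0.0]), (0.61, [0.447, 0.01, 0.003])]
side steel_weight_small 0.33 px 198 195 519 med [0.66  0.021 0.036] zmax 0.058
  marks [(0.5, [0.557, 0.002, 0.002])]
side white_jar 0.72 px 198 195 508 med [0.661 0.021 0.037] zmax 0.058
  marks [(0.91, [0.662, 0.009, 0.0])]
```

View pics/top.png

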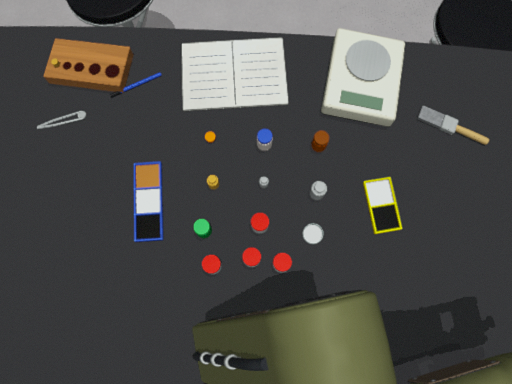

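View pics/side.png

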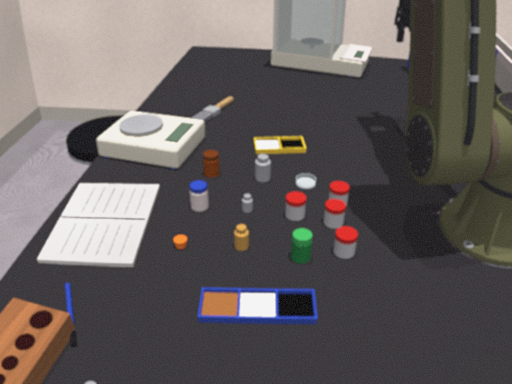

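The top view shows four red lids: (259,222), (251,257), (282,262) and (211,264). The one at (259,222) is farthest from the base, so it is the real tin. In both trays the black pad is at the near end (blue (148,228), yellow (385,218)). Next I refine the positions.

```bash
python3 - <<'E'
from h import *
for cn in ["top","side"]:
    c=arm.read_camera(cn);P=cloud(c)
    for q,zt in [("steel_weight_large",62),("amber_jar",58),("sample_tin",48),("brass_weight",50),("green_jar",58),("white_jar",58),("steel_weight_small",38)]:
        for d in arm.regions_of(q,cn):
            m=d["pixels"]&(c["z_map"]>0);p=P[m];k=p[abs(p[:,2]-zt/1000)<.006]
            if len(k)>8:
                (x,y),r=cv2.minEnclosingCircle(k[:,:2].astype(np.float32).reshape(-1,1,2)); print(cn,q,round(d["conf"],2),round(x,3),round(y,3),"r",round(r,3),"mean",k.mean(0).round(3))
    for q in ["blue_tray","yellow_tray"]:
        for d in arm.regions_of(q,cn)[:1]:
            m=d["pixels"].astype(np.uint8);n,l,s,_=cv2.connectedComponentsWithStats(m)
            m=(l==1+s[1:,4].argmax())&(c["z_map"]>0);p=P[m]
            print(cn,q,cv2.minAreaRect(1000*p[:,:2].astype(np.float32)))
E
```

```text
top steel_weight_large 0.77 0.541 -0.137 r 0.013 mean [ 0.541 -0.136  0.063]
top amber_jar 0.83 0.67 -0.139 r 0.019 mean [ 0.669 -0.138  0.059]
top amber_jar 0.35 0.448 0.005 r 0.018 mean [0.448 0.002 0.054]
top sample_tin 0.87 0.342 0.114 r 0.022 mean [0.341 0.115 0.049]
top sample_tin 0.85 0.365 0.019 r 0.022 mean [0.365 0.019 0.049]
top sample_tin 0.75 0.451 0.005 r 0.022 mean [0.45  0.005 0.049]
top sample_tin 0.6 0.356 -0.054 r 0.022 mean [ 0.356 -0.054  0.049]
top brass_weight 0.75 0.451 0.004 r 0.022 mean [0.45  0.004 0.049]
top brass_weight 0.58 0.549 0.128 r 0.011 mean [0.549 0.128 0.051]
top green_jar 0.58 0.428 0.143 r 0.019 mean [0.427 0.143 0.058]
top white_jar 0.52 0.667 0.004 r 0.019 mean [0.666 0.004 0.059]
top blue_tray ((493.39117431640625, 290.9888610839844), (203.61764526367188, 70.3787841796875), 7.0592360496521)
top yellow_tray ((518.4288330078125, -304.4922180175781), (143.9557647705078, 78.00806427001953), 13.974315643310547)
side steel_weight_large 0.82 0.539 -0.131 r 0.013 mean [ 0.539 -0.13   0.06 ]
side amber_jar 0.83 0.67 -0.134 r 0.022 mean [ 0.668 -0.132  0.056]
side sample_tin 0.93 0.338 0.118 r 0.025 mean [0.34  0.12  0.047]
side sample_tin 0.73 0.449 0.01 r 0.024 mean [0.448 0.01  0.046]
side sample_tin 0.63 0.363 0.022 r 0.024 mean [0.363 0.026 0.047]
side sample_tin 0.53 0.347 -0.026 r 0.045 mean [ 0.353 -0.045  0.046]
side brass_weight 0.72 0.547 0.132 r 0.01 mean [0.547 0.134 0.049]
side green_jar 0.69 0.428 0.146 r 0.021 mean [0.426 0.149 0.057]
side green_jar 0.58 0.664 0.009 r 0.02 mean [0.664 0.011 0.056]
side white_jar 0.88 0.665 0.01 r 0.02 mean [0.663 0.011 0.056]
side steel_weight_small 0.57 0.555 0.005 r 0.008 mean [0.555 0.007 0.035]
side blue_tray ((491.891357421875, 286.9681396484375), (206.80770874023438, 92.21575164794922), 7.586568355560303)
side yellow_tray ((510.0973205566406, -299.5152587890625), (140.0518341064453, 82.4428482055664), 8.800097465515137)
```

```bash
python3 - <<'E'
from h import *
for cn in ["top","side"]:
    d=np.load(cn+".npz");P=d["P"];hsv=cv2.cvtColor(d["col"],cv2.COLOR_RGB2HSV);H,S,V=[hsv[...,i].astype(int) for i in range(3)]
    for n,m,b in [("blueframe",(H>105)&(H<125)&(S>150),(.38,.6,.22,.36)),("yelframe",(H>25)&(H<35)&(S>150),(.43,.6,-.37,-.23)),
      ("whiteB",(S<60)&(V>150),(.38,.6,.24,.35)),("cork",(H<20)&(S>100)&(V>90),(.38,.62,.24,.35)),("whiteY",(S<60)&(V>150),(.43,.62,-.37,-.23))]:
        q=(P[...,0]>b[0])&(P[...,0]<b[1])&(P[...,1]>b[2])&(P[...,1]<b[3])&m
        p=P[q]; print(cn,n,len(p),np.array([p[:,0].mean(),p[:,1].mean()]).round(4),cv2.minAreaRect(1000*p[:,:2].astype(np.float32)))
E
```

```text
top blueframe 496 [0.4727 0.286 ] ((496.02947998046875, 291.23370361328125), (209.1055908203125, 71.02422332763672), 7.2859368324279785)
top yelframe 503 [ 0.5077 -0.3046] ((518.9911499023438, -306.0721435546875), (141.96609497070312, 79.94083404541016), 12.832832336425781)
top whiteB 561 [0.4948 0.2916] ((497.37628173828125, 291.336669921875), (69.54541778564453, 62.43115997314453), 6.675140380859375)
top cork 488 [0.5604 0.3004] ((560.7651977539062, 300.0794677734375), (59.131839752197266, 58.85630798339844), 7.911339282989502)
top whiteY 536 [ 0.5493 -0.2973] ((549.0667724609375, -298.03509521484375), (62.58259201049805, 62.080570220947266), 13.248199462890625)
side blueframe 1361 [0.477  0.2992] ((492.4951171875, 286.3746337890625), (206.87635803222656, 89.78015899658203), 7.28940486907959)
side yelframe 3 [ 0.5039 -0.3023] ((503.19903564453125, -303.3006591796875), (47.14191818237305, 2.558335781097412), 78.18534851074219)
side whiteB 887 [0.4918 0.2899] ((491.6978454589844, 293.05657958984375), (62.721527099609375, 66.091552734375), 7.319471836090088)
side cork 731 [0.558  0.2982] ((558.484619140625, 297.3966979980469), (59.20918655395508, 53.60326385498047), 8.840299606323242)
side whiteY 206 [ 0.5474 -0.3009] ((545.5192260742188, -290.58685302734375), (61.19627380371094, 80.82270812988281), 8.10132884979248)
```

```bash
python3 -m handwheel '{"gripper":[1,1,1,1,1,1,1,1,1,1,1,1],"translation":[[0.03,-0.016,0],[0.075,-0.04,0],[0.118,-0.063,0],[0.162,-0.086,0],[0.206,-0.11,0],[0.25,-0.133,0],[0.294,-0.156,0],[0.338,-0.18,0],[0.38,-0.202,0.01],[0.42,-0.223,0.013],[0.455,-0.241,0.013],[0.4705,-0.2496,0.013]],"dr":[[0,0,0.03],[0,0,0.06],[0,0,0.09],[0,0,0.12],[0,0,0.15],[0,0,0.18],[0,0,0.21],[0,0,0.24],[0,0,0.27],[0,0,0.3],[0,0,0.322],[0,0,0.322]]}'
python3 - <<'E'
from h import *
c=arm.read_camera("wrist");save(c,"w1");P=cloud(c);o=arm.get_obs();print(o["tcp_pos"],o["tcp_rot"])
for d in arm.mark_of("steel_weight_large","wrist"):print(d["conf"],w(c,d["xyz"]).round(4))
for d in arm.regions_of("steel_weight_large","wrist"):
    p=P[d["pixels"]];k=p[abs(p[:,2]-.062)<.005];print(d["conf"],len(k),cv2.minEnclosingCircle(k[:,:2].astype(np.float32)) if len(k) else 0)
E
```

```text
clock: 4.1
tcp_pos: [0.543, -0.1332, 0.2]
tcp_rot: [1.0, 0.001, -0.0, -0.0]
contact_force: [-0.3, -0.6, -0.1]
gripper_width: 0.0853
finger_force: 0.0
[ 0.54349861 -0.13268729  0.19998671] [ 9.99998100e-01  1.93182440e-03  3.11910434e-05 -2.58504022e-04]
0.71 [ 0.5352 -0.1357  0.0026]
0.79 453 ((0.5380893349647522, -0.13379964232444763), 0.01300642266869545)
```

View pics/w1.png

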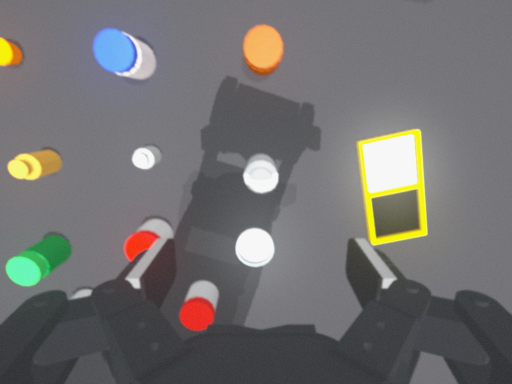

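The wrist view has the large steel weight at (262,175), the yellow tray at (392,187), and the real tin at (148,240) with a look-alike at (198,305). The weight's position agrees with the other cameras at about (0.540, -0.134). I'll descend and grip.

```bash
python3 -m handwheel '{"gripper":[1,1,1,1,1,1,1,1,-1,-1,-1,-1],"translation":[[-0.003,0.001,0.03],[-0.003,0.001,0.065],[-0.003,0.001,0.1],[-0.003,0.001,0.13],[-0.003,0.001,0.15],[-0.003,0.001,0.163],[-0.003,0.001,0.169],[-0.003,0.001,0.169],[-0.003,0.001,0.169],[-0.003,0.001,0.169],[-0.003,0.001,0.169],[-0.003,0.001,0.169]],"dr":[[0,0,0],[0,0,0],[0,0,0],[0,0,0],[0,0,0],[0,0,0],[0,0,0],[0,0,0],[0,0,0],[0,0,0],[0,0,0],[0,0,0]]}'
python3 -m handwheel '{"gripper":[-1,-1,-1,-1,-1,-1,-1,-1,-1,-1,-1,-1],"translation":[[0,0,0],[0,0,0],[0,0,0],[0,0,-0.005],[0,0,-0.02],[0,0,-0.045],[0,0,-0.07],[0,0,-0.095],[0,0,-0.115],[0,0,-0.12],[0,0,-0.12],[0,0,-0.12]],"dr":[[0,0,0],[0,0,0],[0,0,0],[0,0,0],[0,0,0],[0,0,0],[0,0,0],[0,0,0],[0,0,0],[0,0,0],[0,0,0],[0,0,0]]}'
python3 - <<'E'
from h import *
c=arm.read_camera("side");save(c,"s1");o=arm.get_obs();print(o["tcp_pos"],o["contact_force"],o["gripper_width"])
P=cloud(c);m=(P[...,2]>.06)&(abs(P[...,0]-.54)<.06)&(abs(P[...,1]+.134)<.05);
cv2.imwrite("pics/s1c.png",cv2.resize(c["color"][60:260,160:400,::-1],None,fx=3,fy=3))
E
```

```text
clock: 5.45
tcp_pos: [0.5387, -0.1366, 0.0318]
tcp_rot: [1.0, 0.0, 0.0, 0.0]
contact_force: [-0.4, 8.1, 17.0]
gripper_width: 0.0282
finger_force: 9.8
clock: 6.65
tcp_pos: [0.5379, -0.1365, 0.1502]
tcp_rot: [1.0, 0.0, -0.001, -0.0]
contact_force: [-0.2, -0.3, -6.6]
gripper_width: 0.0227
finger_force: 62.1
[ 0.53788676 -0.13647669  0.15000502] [-0.22309534  0.31744237 -6.54294504] 0.022501859373686595
```

View pics/s1c.png

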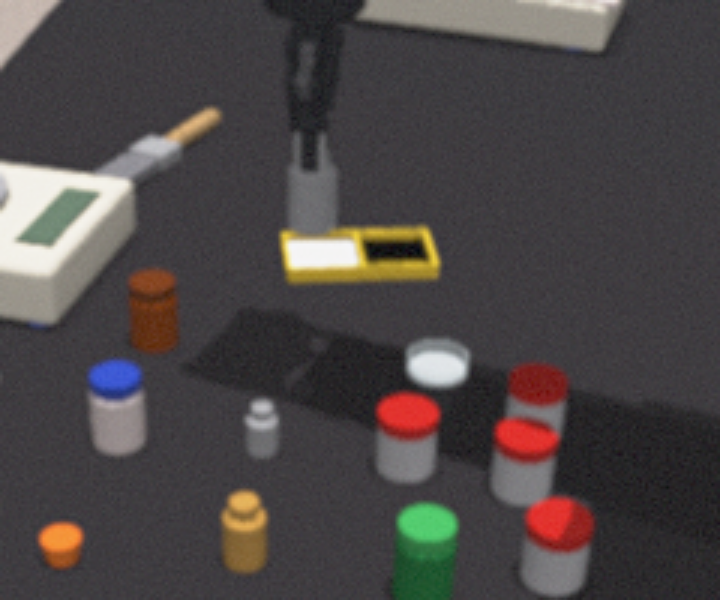

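The side crop shows the weight hanging upright from the fingers, with its body at about (313,200). I'll measure how high its underside is.

```bash
python3 - <<'E'
from h import *
c=arm.read_camera("side");P=cloud(c);o=arm.get_obs();print(o["gripper_width"],o["tcp_pos"])
for u in (262,264,266,268):
    print(u,[(v,P[v,u].round(3).tolist()) for v in range(96,142,3)])
for d in arm.mark_of("steel_weight_large","side"):print(d["conf"],w(c,d["xyz"]).round(4))
c=arm.read_camera("wrist")
cv2.imwrite("pics/w2.png",c["color"][:,:,::-1])
for d in arm.mark_of("steel_weight_large","wrist"):print(d["conf"],w(c,d["xyz"]).round(4))
E
```

```text
0.022501013419012162 [ 0.53795815 -0.1364777   0.1500471 ]
262 [(96, [0.536, -0.083, 0.237]), (99, [0.537, -0.095, 0.225]), (102, [0.537, -0.094, 0.218]), (105, [0.539, -0.11, 0.204]), (108, [0.539, -0.113, 0.195]), (111, [0.539, -0.114, 0.188]), (114, [0.539, -0.113, 0.181]), (117, [0.539, -0.112, 0.174]), (120, [0.539, -0.116, 0.165]), (123, [0.539, -0.116, 0.157]), (126, [0.539, -0.117, 0.149]), (129, [0.539, -0.115, 0.142]), (132, [0.539, -0.12, 0.132]), (135, [0.539, -0.116, 0.127]), (138, [0.538, -0.113, 0.12]), (141, [0.563, -0.315, 0.005])]
264 [(96, [0.531, -0.082, 0.238]), (99, [0.533, -0.1, 0.223]), (102, [0.532, -0.091, 0.22]), (105, [0.534, -0.109, 0.205]), (108, [0.534, -0.11, 0.197]), (111, [0.534, -0.109, 0.19]), (114, [0.534, -0.11, 0.183]), (117, [0.534, -0.111, 0.175]), (120, [0.535, -0.119, 0.164]), (123, [0.535, -0.119, 0.156]), (126, [0.535, -0.118, 0.149]), (129, [0.534, -0.117, 0.142]), (132, [0.534, -0.117, 0.134]), (135, [0.534, -0.118, 0.126]), (138, [0.534, -0.117, 0.118]), (141, [0.558, -0.317, 0.005])]
266 [(96, [0.527, -0.079, 0.239]), (99, [0.528, -0.0
[... 292 characters left out ...]
[0.53, -0.118, 0.142]), (132, [0.529, -0.115, 0.135]), (135, [0.53, -0.12, 0.125]), (138, [0.529, -0.119, 0.118]), (141, [0.552, -0.317, 0.005])]
268 [(96, [0.526, -0.112, 0.226]), (99, [0.526, -0.114, 0.218]), (102, [0.525, -0.1, 0.216]), (105, [0.527, -0.122, 0.2]), (108, [0.53, -0.149, 0.181]), (111, [0.528, -0.139, 0.177]), (114, [0.527, -0.127, 0.175]), (117, [0.527, -0.128, 0.167]), (120, [0.526, -0.123, 0.163]), (123, [0.526, -0.122, 0.155]), (126, [0.526, -0.122, 0.148]), (129, [0.526, -0.124, 0.139]), (132, [0.526, -0.124, 0.131]), (135, [0.525, -0.123, 0.124]), (138, [0.525, -0.12, 0.118]), (141, [0.547, -0.319, 0.005])]
0.88 [ 0.5369 -0.1347  0.1135]
0.74 [ 0.5326 -0.1391  0.1211]
```

View pics/w2.png

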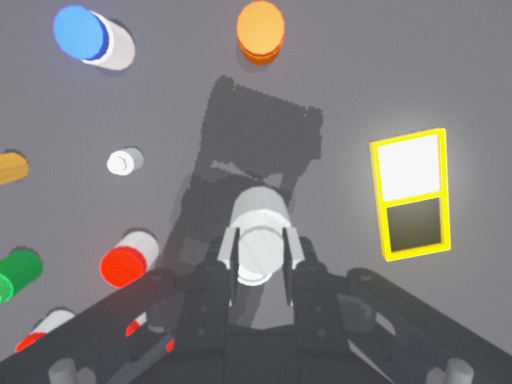

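```bash
python3 - <<'E'
from h import *
c=arm.read_camera("wrist");P=cloud(c);o=arm.get_obs();T=o["tcp_pos"]
D=P-T
for (u,v) in [(227,230),(225,245),(224,258),(222,264),(238,245),(298,230),(297,245),(298,258),(302,264),(260,205),(260,250),(260,270),(255,190)]:print(u,v,D[v,u].round(3))
E
```

```text
227 230 [0.01  0.017 0.026]
225 245 [0.01  0.016 0.044]
224 258 [0.01  0.015 0.054]
222 264 [0.01  0.015 0.06 ]
238 245 [0.004 0.011 0.03 ]
298 230 [-0.068 -0.044 -0.15 ]
297 245 [ 0.01  -0.017  0.043]
298 258 [ 0.01  -0.016  0.054]
302 264 [ 0.011 -0.016  0.06 ]
260 205 [0.018 0.    0.01 ]
260 250 [0.001 0.    0.031]
260 270 [-0.011  0.     0.03 ]
255 190 [ 0.017  0.004 -0.022]
```

The wrist depth shows the fingertips about 18 mm above the reported TCP, not 19 mm ahead of it. That's why the grip is on the knob, but it's firm and upright. I'll place this one as held, about 32 mm below the TCP, and reach lower for the rest.

```bash
python3 -m handwheel '{"gripper":[-1,-1,-1,-1,-1,-1,-1,-1,-1,-1,-1,-1],"translation":[[-0.004,-0.015,0],[-0.012,-0.045,0],[-0.022,-0.085,0],[-0.034,-0.13,0],[-0.046,-0.175,0],[-0.058,-0.22,0],[-0.069,-0.265,0],[-0.081,-0.31,0],[-0.092,-0.35,0],[-0.101,-0.385,0],[-0.107,-0.41,0],[-0.1095,-0.419,0]],"dr":[[0,0,0],[0,0,0],[0,0,0],[0,0,0],[0,0,0],[0,0,0],[0,0,0],[0,0,0],[0,0,0],[0,0,0],[0,0,0],[0,0,0]]}'
python3 -m handwheel '{"gripper":[-1,-1,-1,-1,-1,-1,-1,-1,-1,-1,-1,-1],"translation":[[0,0,0],[0,0,0],[0,0,0.01],[0,0,0.025],[0,0,0.04],[0,0,0.055],[0,0,0.07],[0,0,0.08],[0,0,0.09],[0,0,0.096],[0,0,0.1],[0,0,0.1]],"dr":[[0,0,0],[0,0,0],[0,0,0],[0,0,0],[0,0,0],[0,0,0],[0,0,0],[0,0,0],[0,0,0],[0,0,0],[0,0,0],[0,0,0]]}'
python3 - <<'E'
from h import *
c=arm.read_camera("side");P=cloud(c);o=arm.get_obs();print(o["tcp_pos"],o["contact_force"])
for d in arm.regions_of("steel_weight_large","side")[:1]:
    p=P[d["pixels"]];print(d["conf"],p.min(0),p.max(0),np.median(p,0))
cv2.imwrite("pics/s2.png",cv2.resize(c["color"][200:350,150:370,::-1],None,fx=3,fy=3))
E
```

```text
clock: 8.15
tcp_pos: [0.4273, 0.2846, 0.1512]
tcp_rot: [1.0, 0.002, -0.0, -0.0]
contact_force: [0.4, 0.4, -6.3]
gripper_width: 0.0226
finger_force: 62.3
clock: 9.35
tcp_pos: [0.4286, 0.2822, 0.051]
tcp_rot: [1.0, 0.0, -0.0, 0.0]
contact_force: [0.6, 0.9, -6.3]
gripper_width: 0.0226
finger_force: 62.3
[0.42877076 0.28232586 0.05141335] [-0.62332194 -0.06174432 -5.60073703]
0.71 [0.40893834 0.27145943 0.01946235] [0.44677214 0.30413742 0.08174248] [0.42724441 0.29866205 0.04795685]
```

View pics/s2.png

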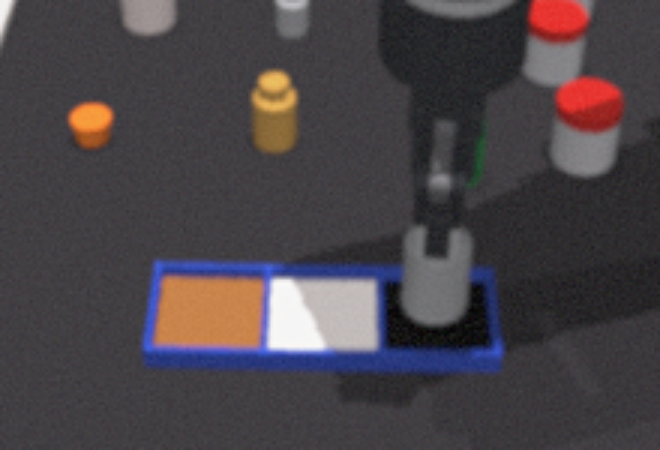

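The crop shows the weight over the black pad, at (436,300), inside the well and still about 13 mm above the pad. I'll lower it gently.

```bash
python3 -m handwheel '{"gripper":[-1,-1,-1,-1,-1,-1],"translation":[[0,0,0.005],[0,0,0.009],[0,0,0.011],[0,0,0.012],[0,0,0.012],[0,0,0.012]],"dr":[[0,0,0],[0,0,0],[0,0,0],[0,0,0],[0,0,0],[0,0,0]]}'
python3 -m handwheel '{"gripper":[-1,-1,-1],"translation":[[0,0,0.0007],[0,0,0.0013],[0,0,0.0013]],"dr":[[0,0,0],[0,0,0],[0,0,0]]}'
```

```text
clock: 10.05
tcp_pos: [0.4287, 0.2823, 0.0394]
tcp_rot: [1.0, 0.0, 0.0, -0.0]
contact_force: [0.2, 0.5, -5.9]
gripper_width: 0.0224
finger_force: 62.3
clock: 10.35
tcp_pos: [0.4289, 0.2825, 0.0384]
tcp_rot: [1.0, 0.0, 0.0, -0.0]
contact_force: [-0.9, 0.2, 0.9]
gripper_width: 0.0226
finger_force: 63.3
```

```bash
python3 -m handwheel '{"gripper":[1,1,1,1,1,1,1,1,1,1,1,1],"translation":[[0,0,0],[0,0,0],[0,0,0],[0,0,0],[0,0,-0.005],[0,0,-0.02],[0,0,-0.04],[0,0,-0.06],[0,0,-0.08],[0,0,-0.08],[0,0,-0.08],[0,0,-0.08]],"dr":[[0,0,0],[0,0,0],[0,0,0],[0,0,0],[0,0,0],[0,0,0],[0,0,0],[0,0,0],[0,0,0],[0,0,0],[0,0,0],[0,0,0]]}'
python3 -m handwheel '{"gripper":[1,1,1,1,1,1,1,1,1,1,1,1],"translation":[[0.015,0.026,0],[0.038,0.065,0],[0.062,0.108,0],[0.086,0.15,0],[0.11,0.191,0],[0.134,0.233,0],[0.158,0.275,0],[0.182,0.316,0],[0.205,0.356,0],[0.226,0.392,0],[0.241,0.4185,0],[0.241,0.4185,0]],"dr":[[0,0,0],[0,0,0],[0,0,0],[0,0,0],[0,0,0],[0,0,0],[0,0,0],[0,0,0],[0,0,0],[0,0,0],[0,0,0],[0,0,0]]}'
python3 - <<'E'
from h import *
c=arm.read_camera("side");P=cloud(c)
for d in arm.mark_of("steel_weight_large","side"):print(d["conf"],w(c,d["xyz"]).round(4))
cv2.imwrite("pics/s3.png",cv2.resize(c["color"][100:350,120:400,::-1],None,fx=2.4,fy=2.4))
c=arm.read_camera("wrist");P=cloud(c);print(arm.get_obs()["tcp_pos"])
for d in arm.regions_of("amber_jar","wrist"):
    p=P[d["pixels"]];k=p[abs(p[:,2]-.058)<.005];print(d["conf"],len(k),cv2.minEnclosingCircle(k[:,:2].astype(np.float32)) if len(k) else 0)
E
```

```text
clock: 11.55
tcp_pos: [0.4283, 0.2821, 0.1171]
tcp_rot: [1.0, 0.0, -0.001, 0.0]
contact_force: [-0.2, -1.1, -0.2]
gripper_width: 0.0853
finger_force: 0.0
clock: 12.75
tcp_pos: [0.6703, -0.1394, 0.1159]
tcp_rot: [1.0, -0.001, -0.001, -0.0]
contact_force: [-0.8, 1.2, -0.5]
gripper_width: 0.0853
finger_force: 0.0
0.7 [0.427 0.283 0.002]
0.43 [ 4.905e-01  2.943e-01 -3.000e-04]
[ 0.66945939 -0.13544615  0.11683642]
0.66 1664 ((0.6677172780036926, -0.1358426809310913), 0.01905418373644352)
```

View pics/s3.png

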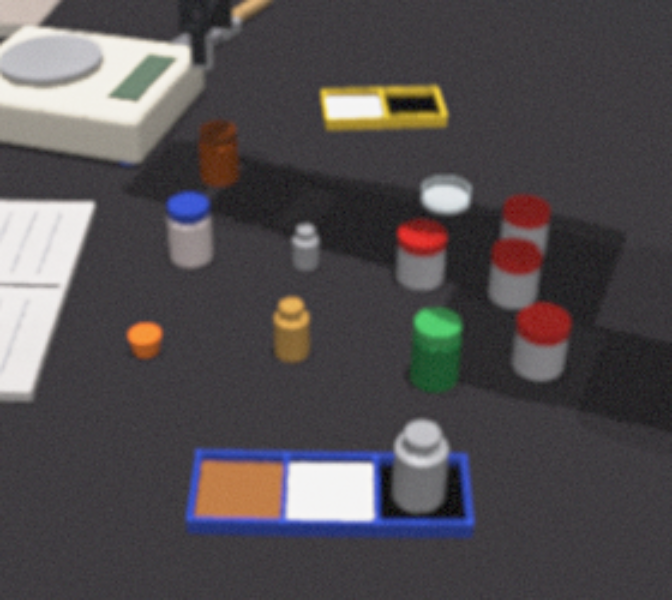

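The crop shows the steel weight standing upright on the black pad at (420,470). The amber jar is next.

```bash
python3 -m handwheel '{"gripper":[1,1,1,1,1,1,1,-1,-1,-1,-1,-1],"translation":[[-0.001,0,0.02],[-0.001,0,0.05],[-0.001,0,0.075],[-0.001,0,0.095],[-0.001,0,0.11],[-0.001,0,0.117],[-0.001,0,0.117],[-0.001,0,0.117],[-0.001,0,0.117],[-0.001,0,0.117],[-0.001,0,0.117],[-0.001,0,0.117]],"dr":[[0,0,0],[0,0,0],[0,0,0],[0,0,0],[0,0,0],[0,0,0],[0,0,0],[0,0,0],[0,0,0],[0,0,0],[0,0,0],[0,0,0]]}'
python3 -m handwheel '{"gripper":[-1,-1,-1,-1,-1,-1,-1,-1,-1,-1,-1,-1],"translation":[[0,0,0],[0,0,0],[0,0,0],[0,0,-0.003],[0,0,-0.015],[0,0,-0.035],[0,0,-0.06],[0,0,-0.085],[0,0,-0.105],[0,0,-0.115],[0,0,-0.12],[0,0,-0.12]],"dr":[[0,0,0],[0,0,0],[0,0,0],[0,0,0],[0,0,0],[0,0,0],[0,0,0],[0,0,0],[0,0,0],[0,0,0],[0,0,0],[0,0,0]]}'
python3 - <<'E'
from h import *
c=arm.read_camera("side");P=cloud(c);print(arm.get_obs()["tcp_pos"])
for d in arm.regions_of("amber_jar","side")[:1]:
    p=P[d["pixels"]];print(d["conf"],np.percentile(p,[1,50,99],axis=0).round(3).tolist())
E
```

```text
clock: 14.15
tcp_pos: [0.6696, -0.1362, 0.0021]
tcp_rot: [1.0, 0.0, 0.001, 0.0]
contact_force: [-0.7, -0.2, 5.9]
gripper_width: 0.0383
finger_force: 60.9
clock: 15.35
tcp_pos: [0.669, -0.136, 0.1211]
tcp_rot: [1.0, 0.0, 0.0, 0.0]
contact_force: [-0.1, -0.0, -0.9]
gripper_width: 0.0383
finger_force: 60.2
[ 0.66871822 -0.13594782  0.12029083]
0.59 [[0.649, -0.477, -0.003], [0.656, -0.122, 0.136], [0.728, -0.112, 0.177]]
```

```bash
python3 -m handwheel '{"gripper":[-1,-1,-1,-1,-1,-1,-1,-1,-1,-1,-1,-1],"translation":[[-0.006,-0.015,0],[-0.018,-0.045,0],[-0.035,-0.085,0],[-0.053,-0.13,0],[-0.072,-0.175,0],[-0.09,-0.22,0],[-0.109,-0.265,0],[-0.127,-0.31,0],[-0.145,-0.353,0],[-0.16,-0.39,0],[-0.171,-0.417,0],[-0.175,-0.427,0]],"dr":[[0,0,0],[0,0,0],[0,0,0],[0,0,0],[0,0,0],[0,0,0],[0,0,0],[0,0,0],[0,0,0],[0,0,0],[0,0,0],[0,0,0]]}'
python3 -m handwheel '{"gripper":[-1,-1,-1,-1,-1,-1,-1,-1,-1,-1,-1,-1],"translation":[[0,0,0],[0,0,0],[0,0,0.01],[0,0,0.025],[0,0,0.045],[0,0,0.065],[0,0,0.08],[0,0,0.093],[0,0,0.1],[0,0,0.103],[0,0,0.103],[0,0,0.103]],"dr":[[0,0,0],[0,0,0],[0,0,0],[0,0,0],[0,0,0],[0,0,0],[0,0,0],[0,0,0],[0,0,0],[0,0,0],[0,0,0],[0,0,0]]}'
python3 - <<'E'
from h import *
c=arm.read_camera("side");P=cloud(c);print(arm.get_obs()["tcp_pos"])
for d in arm.regions_of("amber_jar","side")[:1]:
    p=P[d["pixels"]];print(d["conf"],np.percentile(p,[1,50,99],axis=0).round(3).tolist())
cv2.imwrite("pics/s4.png",cv2.resize(c["color"][200:350,150:370,::-1],None,fx=3,fy=3))
E
```

```text
clock: 16.65
tcp_pos: [0.4921, 0.2929, 0.1201]
tcp_rot: [1.0, 0.002, -0.001, 0.0]
contact_force: [-0.1, -0.2, -1.9]
gripper_width: 0.038
finger_force: 60.3
clock: 17.85
tcp_pos: [0.494, 0.291, 0.0186]
tcp_rot: [1.0, 0.0, 0.0, -0.0]
contact_force: [-0.2, 0.1, -0.8]
gripper_width: 0.038
finger_force: 60.3
[0.49396612 0.29105727 0.01865308]
0.81 [[0.473, 0.276, 0.004], [0.481, 0.304, 0.037], [0.518, 0.318, 0.076]]
```

View pics/s4.png

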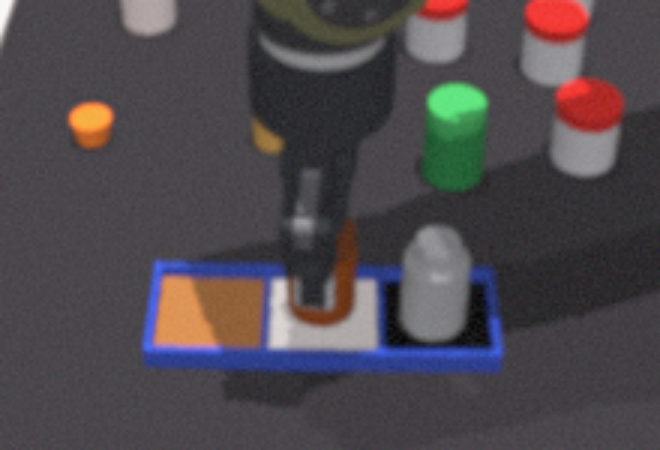

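The crop shows the jar at (325,300), inside the white well and clear of the walls. I'll lower it.

```bash
python3 -m handwheel '{"gripper":[-1,-1,-1,-1,-1,-1,-1],"translation":[[0,0,0.004],[0,0,0.007],[0,0,0.008],[0,0,0.009],[0,0,0.0095],[0,0,0.0095],[0,0,0.0095]],"dr":[[0,0,0],[0,0,0],[0,0,0],[0,0,0],[0,0,0],[0,0,0],[0,0,0]]}'
python3 -m handwheel '{"gripper":[-1,-1,-1],"translation":[[0,0,0.0007],[0,0,0.0013],[0,0,0.0013]],"dr":[[0,0,0],[0,0,0],[0,0,0]]}'
```

```text
clock: 18.65
tcp_pos: [0.4937, 0.2909, 0.0086]
tcp_rot: [1.0, 0.0, 0.0, -0.0]
contact_force: [-0.4, 0.6, -2.1]
gripper_width: 0.0379
finger_force: 60.3
clock: 18.95
tcp_pos: [0.4938, 0.2909, 0.0081]
tcp_rot: [1.0, 0.0, 0.0, -0.0]
contact_force: [-3.8, -2.9, 9.5]
gripper_width: 0.0382
finger_force: 61.5
```

```bash
python3 -m handwheel '{"gripper":[1,1,1,1,1,1,1,1,1,1,1,1],"translation":[[0,0,0],[0,0,0],[0,0,0],[0,0,0],[0,0,-0.005],[0,0,-0.02],[0,0,-0.045],[0,0,-0.075],[0,0,-0.1],[0,0,-0.12],[0,0,-0.12],[0,0,-0.12]],"dr":[[0,0,0],[0,0,0],[0,0,0],[0,0,0],[0,0,0],[0,0,0],[0,0,0],[0,0,0],[0,0,0],[0,0,0],[0,0,0],[0,0,0]]}'
python3 -m handwheel '{"gripper":[1,1,1,1,1,1,1,1,1],"translation":[[-0.003,0.02,0],[-0.01,0.06,0],[-0.017,0.105,0],[-0.024,0.15,0],[-0.031,0.195,0],[-0.038,0.24,0],[-0.043,0.27,0],[-0.045,0.283,0],[-0.045,0.283,0]],"dr":[[0,0,0],[0,0,0],[0,0,0],[0,0,0],[0,0,0],[0,0,0],[0,0,0],[0,0,0],[0,0,0]]}'
python3 - <<'E'
from h import *
c=arm.read_camera("side");P=cloud(c)
for d in arm.mark_of("amber_jar","side"):print(d["conf"],w(c,d["xyz"]).round(4))
cv2.imwrite("pics/s5.png",cv2.resize(c["color"][200:350,150:370,::-1],None,fx=2,fy=2))
c=arm.read_camera("wrist");P=cloud(c);print(arm.get_obs()["tcp_pos"])
for d in arm.regions_of("sample_tin","wrist"):
    p=P[d["pixels"]];k=p[abs(p[:,2]-.048)<.005];print(d["conf"],len(k),cv2.minEnclosingCircle(k[:,:2].astype(np.float32)) if len(k) else 0)
E
```

```text
clock: 20.15
tcp_pos: [0.4937, 0.2908, 0.1278]
tcp_rot: [1.0, 0.0, 0.0, -0.0]
contact_force: [0.1, -0.3, -0.5]
gripper_width: 0.0853
finger_force: 0.0
clock: 21.05
tcp_pos: [0.4485, 0.0069, 0.1267]
tcp_rot: [1.0, -0.001, -0.0, -0.0]
contact_force: [0.5, 0.4, 0.4]
gripper_width: 0.0852
finger_force: 0.0
0.77 [0.4901 0.2898 0.0052]
[0.44894512 0.00875827 0.12691383]
0.94 1508 ((0.3618461787700653, 0.021966824308037758), 0.022162847220897675)
0.81 1888 ((0.4474981427192688, 0.007044146303087473), 0.021990738809108734)
0.62 176 ((0.33560192584991455, 0.09998080134391785), 0.013771938160061836)
0.6 1505 ((0.3530694544315338, -0.0512542650103569), 0.022369634360074997)
```

View pics/s5.png

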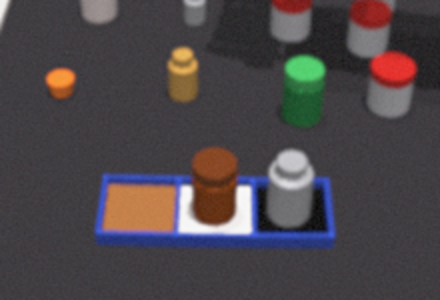

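The crop shows the amber jar upright on the white pad at (215,190) and the steel weight upright on the black pad at (290,190). The tin is next.

```bash
python3 -m handwheel '{"gripper":[1,1,1,1,1,1,1,-1,-1,-1,-1,-1],"translation":[[-0.001,0.001,0.02],[-0.001,0.001,0.05],[-0.001,0.001,0.085],[-0.001,0.001,0.11],[-0.001,0.001,0.122],[-0.001,0.001,0.127],[-0.001,0.001,0.127],[-0.001,0.001,0.127],[-0.001,0.001,0.127],[-0.001,0.001,0.127],[-0.001,0.001,0.127],[-0.001,0.001,0.127]],"dr":[[0,0,0],[0,0,0],[0,0,0],[0,0,0],[0,0,0],[0,0,0],[0,0,0],[0,0,0],[0,0,0],[0,0,0],[0,0,0],[0,0,0]]}'
python3 -m handwheel '{"gripper":[-1,-1,-1,-1,-1,-1,-1,-1,-1,-1,-1,-1],"translation":[[0,0,0],[0,0,0],[0,0,0],[0,0,-0.003],[0,0,-0.015],[0,0,-0.035],[0,0,-0.06],[0,0,-0.085],[0,0,-0.105],[0,0,-0.115],[0,0,-0.12],[0,0,-0.12]],"dr":[[0,0,0],[0,0,0],[0,0,0],[0,0,0],[0,0,0],[0,0,0],[0,0,0],[0,0,0],[0,0,0],[0,0,0],[0,0,0],[0,0,0]]}'
```

```text
clock: 22.45
tcp_pos: [0.4484, 0.0068, 0.0012]
tcp_rot: [1.0, 0.0, 0.001, 0.0]
contact_force: [-2.8, 0.7, 8.9]
gripper_width: 0.0424
finger_force: 59.4
clock: 23.65
tcp_pos: [0.4479, 0.0068, 0.1204]
tcp_rot: [1.0, 0.0, 0.0, 0.0]
contact_force: [-0.5, -0.6, -1.1]
gripper_width: 0.0422
finger_force: 60.8
```

```bash
python3 -m handwheel '{"gripper":[-1,-1,-1,-1,-1,-1,-1,-1,-1,-1],"translation":[[0.006,-0.015,0],[0.018,-0.047,0],[0.035,-0.09,0],[0.052,-0.135,0],[0.069,-0.18,0],[0.086,-0.225,0],[0.1,-0.26,0],[0.108,-0.282,0],[0.112,-0.292,0],[0.112,-0.292,0]],"dr":[[0,0,0],[0,0,0],[0,0,0],[0,0,0],[0,0,0],[0,0,0],[0,0,0],[0,0,0],[0,0,0],[0,0,0]]}'
python3 -m handwheel '{"gripper":[-1,-1,-1,-1,-1,-1,-1,-1,-1,-1,-1,-1],"translation":[[0,0,0],[0,0,0],[0,0,0.01],[0,0,0.025],[0,0,0.045],[0,0,0.065],[0,0,0.08],[0,0,0.093],[0,0,0.1],[0,0,0.103],[0,0,0.103],[0,0,0.103]],"dr":[[0,0,0],[0,0,0],[0,0,0],[0,0,0],[0,0,0],[0,0,0],[0,0,0],[0,0,0],[0,0,0],[0,0,0],[0,0,0],[0,0,0]]}'
python3 -m handwheel '{"gripper":[-1,-1,-1,-1,-1,-1,-1],"translation":[[0,0,0.004],[0,0,0.007],[0,0,0.008],[0,0,0.0085],[0,0,0.009],[0,0,0.009],[0,0,0.009]],"dr":[[0,0,0],[0,0,0],[0,0,0],[0,0,0],[0,0,0],[0,0,0],[0,0,0]]}'
python3 -m handwheel '{"gripper":[-1,-1,-1],"translation":[[0,0,0.0007],[0,0,0.001],[0,0,0.001]],"dr":[[0,0,0],[0,0,0],[0,0,0]]}'
```

```text
clock: 24.65
tcp_pos: [0.5593, 0.2992, 0.1188]
tcp_rot: [1.0, 0.001, -0.001, 0.0]
contact_force: [-0.0, -0.2, -0.7]
gripper_width: 0.0421
finger_force: 60.9
clock: 25.85
tcp_pos: [0.56, 0.2991, 0.0179]
tcp_rot: [1.0, 0.0, 0.001, -0.0]
contact_force: [0.8, 0.2, 0.0]
gripper_width: 0.0422
finger_force: 60.9
clock: 26.55
tcp_pos: [0.5597, 0.2989, 0.0083]
tcp_rot: [1.0, 0.0, 0.0, -0.0]
contact_force: [1.1, 0.6, -0.5]
gripper_width: 0.0419
finger_force: 60.9
clock: 26.85
tcp_pos: [0.5597, 0.2989, 0.0073]
tcp_rot: [1.0, 0.0, 0.0, -0.0]
contact_force: [-0.1, -0.4, 0.6]
gripper_width: 0.0421
finger_force: 60.9
```

```bash
python3 -m handwheel '{"gripper":[-1,-1],"translation":[[0,0,0.0006],[0,0,0.0006]],"dr":[[0,0,0],[0,0,0]]}'
```

```text
clock: 27.05
tcp_pos: [0.5598, 0.2989, 0.0073]
tcp_rot: [1.0, 0.0, 0.0, -0.0]
contact_force: [-3.8, -2.0, 7.3]
gripper_width: 0.0422
finger_force: 61.7
```

```bash
python3 -m handwheel '{"gripper":[1,1,1,1,1,1,1,1,1,1,1,1],"translation":[[0,0,0],[0,0,0],[0,0,0],[0,0,0],[0,0,-0.005],[0,0,-0.02],[0,0,-0.045],[0,0,-0.075],[0,0,-0.1],[0,0,-0.12],[0,0,-0.12],[0,0,-0.12]],"dr":[[0,0,0],[0,0,0],[0,0,0],[0,0,0],[0,0,0],[0,0,0],[0,0,0],[0,0,0],[0,0,0],[0,0,0],[0,0,0],[0,0,0]]}'
python3 -m handwheel '{"gripper":[1,1,1,1,1,1],"translation":[[-0.002,0.025,0],[-0.005,0.07,0],[-0.008,0.115,0],[-0.011,0.15,0],[-0.012,0.169,0],[-0.012,0.169,0]],"dr":[[0,0,0],[0,0,0],[0,0,0],[0,0,0],[0,0,0],[0,0,0]]}'
python3 - <<'E'
from h import *
c=arm.read_camera("side");P=cloud(c)
for d in arm.mark_of("sample_tin","side"):print(d["conf"],w(c,d["xyz"]).round(4))
cv2.imwrite("pics/s6.png",cv2.resize(c["color"][200:350,150:370,::-1],None,fx=2,fy=2))
c=arm.read_camera("wrist");P=cloud(c);print(arm.get_obs()["tcp_pos"])
for d in arm.regions_of("brass_weight","wrist"):
    p=P[d["pixels"]];k=p[abs(p[:,2]-.05)<.005];print(d["conf"],len(k),cv2.minEnclosingCircle(k[:,:2].astype(np.float32)) if len(k) else 0)
E
```

```text
clock: 28.25
tcp_pos: [0.5596, 0.2989, 0.1271]
tcp_rot: [1.0, 0.0, 0.0, -0.0]
contact_force: [0.0, 0.1, 0.1]
gripper_width: 0.0855
finger_force: 0.0
clock: 28.85
tcp_pos: [0.5473, 0.1277, 0.1257]
tcp_rot: [1.0, -0.001, -0.001, 0.0]
contact_force: [0.7, -0.1, 0.2]
gripper_width: 0.0854
finger_force: 0.0
0.89 [ 0.3517 -0.0558 -0.0005]
0.78 [ 0.363   0.0224 -0.0031]
0.74 [0.5589 0.3037 0.0079]
0.59 [0.3407 0.1171 0.0021]
[0.54758136 0.1304753  0.12604174]
0.62 415 ((0.5465425252914429, 0.1306302845478058), 0.010130501352250576)
```

View pics/s6.png

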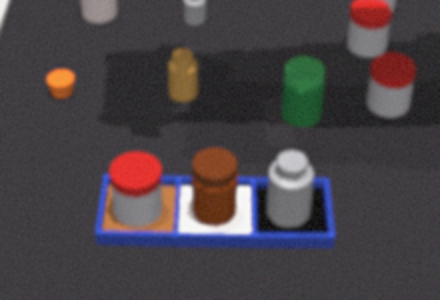

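The crop shows the tin upright on the cork pad at (136,190), so the blue kit is complete. The brass weight is next.

```bash
python3 -m handwheel '{"gripper":[1,1,1,1,1,1,1,-1,-1,-1,-1,-1],"translation":[[-0.001,0,0.02],[-0.001,0,0.05],[-0.001,0,0.085],[-0.001,0,0.115],[-0.001,0,0.128],[-0.001,0,0.134],[-0.001,0,0.134],[-0.001,0,0.134],[-0.001,0,0.134],[-0.001,0,0.134],[-0.001,0,0.134],[-0.001,0,0.134]],"dr":[[0,0,0],[0,0,0],[0,0,0],[0,0,0],[0,0,0],[0,0,0],[0,0,0],[0,0,0],[0,0,0],[0,0,0],[0,0,0],[0,0,0]]}'
python3 -m handwheel '{"gripper":[-1,-1,-1,-1,-1,-1,-1,-1,-1,-1,-1,-1],"translation":[[0,0,0],[0,0,0],[0,0,0],[0,0,-0.003],[0,0,-0.015],[0,0,-0.035],[0,0,-0.06],[0,0,-0.085],[0,0,-0.105],[0,0,-0.115],[0,0,-0.12],[0,0,-0.12]],"dr":[[0,0,0],[0,0,0],[0,0,0],[0,0,0],[0,0,0],[0,0,0],[0,0,0],[0,0,0],[0,0,0],[0,0,0],[0,0,0],[0,0,0]]}'
```

```text
clock: 30.25
tcp_pos: [0.5471, 0.1299, -0.0066]
tcp_rot: [1.0, 0.0, 0.0, -0.0]
contact_force: [-2.2, -0.4, 7.1]
gripper_width: 0.0268
finger_force: 59.0
clock: 31.45
tcp_pos: [0.5467, 0.1299, 0.1127]
tcp_rot: [1.0, 0.0, 0.0, 0.0]
contact_force: [-0.3, 0.1, -2.6]
gripper_width: 0.0274
finger_force: 59.3
```

```bash
python3 -m handwheel '{"gripper":[-1,-1,-1,-1,-1,-1,-1,-1,-1,-1,-1,-1],"translation":[[-0.002,0.015,0],[-0.006,0.045,0],[-0.012,0.085,0],[-0.018,0.13,0],[-0.025,0.175,0],[-0.031,0.22,0],[-0.037,0.265,0],[-0.043,0.31,0],[-0.05,0.355,0],[-0.056,0.4,0],[-0.06,0.43,0],[-0.062,0.443,0]],"dr":[[0,0,0],[0,0,0],[0,0,0],[0,0,0],[0,0,0],[0,0,0],[0,0,0],[0,0,0],[0,0,0],[0,0,0],[0,0,0],[0,0,0]]}'
python3 -m handwheel '{"gripper":[-1,-1,-1,-1,-1,-1,-1,-1,-1,-1,-1,-1],"translation":[[0,0,0],[0,0,0],[0,0,0.01],[0,0,0.025],[0,0,0.045],[0,0,0.065],[0,0,0.08],[0,0,0.093],[0,0,0.1],[0,0,0.103],[0,0,0.103],[0,0,0.103]],"dr":[[0,0,0],[0,0,0],[0,0,0],[0,0,0],[0,0,0],[0,0,0],[0,0,0],[0,0,0],[0,0,0],[0,0,0],[0,0,0],[0,0,0]]}'
python3 - <<'E'
from h import *
print(arm.get_obs()["tcp_pos"])
c=arm.read_camera("wrist");P=cloud(c)
for d in arm.regions_of("yellow_tray","wrist")[:1]:
    p=P[d["pixels"]];print(d["conf"],cv2.minAreaRect(1000*p[p[:,2]<.02][:,:2].astype(np.float32)))
cv2.imwrite("pics/w3.png",c["color"][:,:,::-1])
E
```

```text
clock: 32.65
tcp_pos: [0.4834, -0.316, 0.1114]
tcp_rot: [1.0, -0.001, -0.001, -0.0]
contact_force: [0.7, 0.3, -2.4]
gripper_width: 0.0268
finger_force: 59.5
clock: 33.85
tcp_pos: [0.4855, -0.3134, 0.0102]
tcp_rot: [1.0, 0.0, 0.0, 0.0]
contact_force: [0.0, -0.0, -2.0]
gripper_width: 0.0271
finger_force: 59.5
[ 0.48545559 -0.31341579  0.01022382]
0.62 ((513.41845703125, -299.0142517089844), (139.54336547851562, 77.1695556640625), 12.643918991088867)
```

View pics/w3.png

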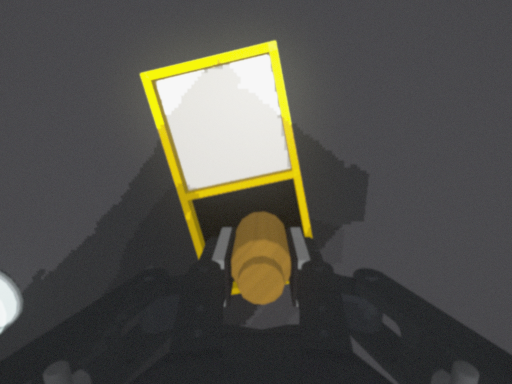

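The wrist view shows the brass weight just above the black well. Its base at (260,215) sits about 5 mm right of the well's middle, so I'll shift it left as it goes down.

```bash
python3 -m handwheel '{"gripper":[-1,-1,-1,-1,-1,-1,-1,-1,-1,-1],"translation":[[-0.001,-0.002,0],[-0.002,-0.005,0],[-0.002,-0.005,0],[-0.002,-0.005,0.003],[-0.002,-0.005,0.006],[-0.002,-0.005,0.008],[-0.002,-0.005,0.009],[-0.002,-0.005,0.0095],[-0.002,-0.005,0.0095],[-0.002,-0.005,0.0095]],"dr":[[0,0,0],[0,0,0],[0,0,0],[0,0,0],[0,0,0],[0,0,0],[0,0,0],[0,0,0],[0,0,0],[0,0,0]]}'
python3 -m handwheel '{"gripper":[-1,-1,-1],"translation":[[0,0,0.0006],[0,0,0.001],[0,0,0.001]],"dr":[[0,0,0],[0,0,0],[0,0,0]]}'
```

```text
clock: 34.95
tcp_pos: [0.4832, -0.3082, 0.0002]
tcp_rot: [1.0, 0.0, 0.0, 0.0]
contact_force: [0.1, -0.0, -2.6]
gripper_width: 0.0272
finger_force: 59.5
clock: 35.25
tcp_pos: [0.4832, -0.3082, -0.0006]
tcp_rot: [1.0, 0.0, 0.0, 0.0]
contact_force: [-1.3, 1.2, 3.9]
gripper_width: 0.0273
finger_force: 60.1
```

```bash
python3 -m handwheel '{"gripper":[1,1,1,1,1,1,1,1,1,1,1,1],"translation":[[0,0,0],[0,0,0],[0,0,0],[0,0,0],[0,0,-0.005],[0,0,-0.02],[0,0,-0.045],[0,0,-0.075],[0,0,-0.105],[0,0,-0.125],[0,0,-0.13],[0,0,-0.13]],"dr":[[0,0,0],[0,0,0],[0,0,0],[0,0,0],[0,0,0],[0,0,0],[0,0,0],[0,0,0],[0,0,0],[0,0,0],[0,0,0],[0,0,0]]}'
python3 -m handwheel '{"gripper":[1,1,1,1,1,1,1,1,1,1,1,1],"translation":[[-0.003,-0.025,0],[-0.008,-0.068,0],[-0.014,-0.112,0],[-0.019,-0.157,0],[-0.025,-0.202,0],[-0.03,-0.247,0],[-0.036,-0.292,0],[-0.041,-0.337,0],[-0.047,-0.382,0],[-0.052,-0.423,0],[-0.0557,-0.4527,0],[-0.0557,-0.4527,0]],"dr":[[0,0,0],[0,0,0],[0,0,0],[0,0,0],[0,0,0],[0,0,0],[0,0,0],[0,0,0],[0,0,0],[0,0,0],[0,0,0],[0,0,0]]}'
python3 - <<'E'
from h import *
c=arm.read_camera("top");P=cloud(c)
cv2.imwrite("pics/t2.png",cv2.resize(c["color"][130:280,120:420,::-1],None,fx=2.5,fy=2.5))
for d in arm.mark_of("brass_weight","top"):print(d["conf"],w(c,d["xyz"]).round(4))
c=arm.read_camera("wrist");P=cloud(c);print(arm.get_obs()["tcp_pos"])
for d in arm.regions_of("green_jar","wrist"):
    p=P[d["pixels"]];k=p[abs(p[:,2]-.058)<.005];print(d["conf"],len(k),cv2.minEnclosingCircle(k[:,:2].astype(np.float32)) if len(k) else 0)
E
```

```text
clock: 36.45
tcp_pos: [0.4833, -0.3083, 0.13]
tcp_rot: [1.0, 0.0, 0.001, 0.001]
contact_force: [-0.5, -0.6, 0.4]
gripper_width: 0.0853
finger_force: 0.0
clock: 37.65
tcp_pos: [0.4259, 0.147, 0.128]
tcp_rot: [1.0, 0.002, -0.001, 0.0]
contact_force: [-0.6, -0.6, 0.0]
gripper_width: 0.0854
finger_force: 0.0
0.68 [ 0.485  -0.312   0.0062]
[0.42672261 0.14399588 0.12834775]
0.8 1518 ((0.4253440797328949, 0.14574937522411346), 0.018977360799908638)
```

View pics/t2.png

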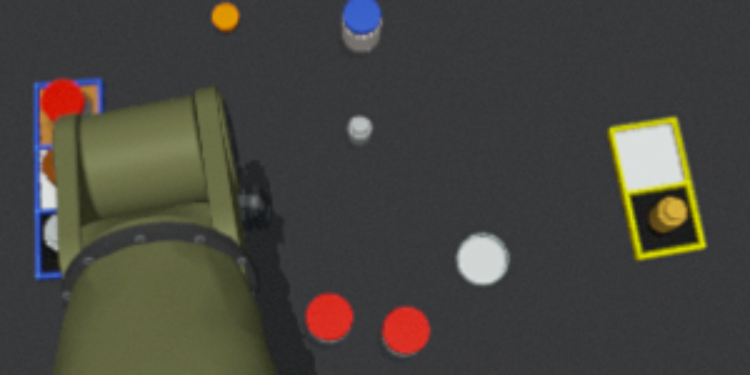

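The top crop shows the brass weight standing in the black well at (668,215). The green jar is last.

```bash
python3 -m handwheel '{"gripper":[1,1,1,1,1,1,1,-1,-1,-1,-1,-1],"translation":[[-0.001,-0.001,0.02],[-0.001,-0.001,0.05],[-0.001,-0.001,0.085],[-0.001,-0.001,0.11],[-0.001,-0.001,0.122],[-0.001,-0.001,0.128],[-0.001,-0.001,0.128],[-0.001,-0.001,0.128],[-0.001,-0.001,0.128],[-0.001,-0.001,0.128],[-0.001,-0.001,0.128],[-0.001,-0.001,0.128]],"dr":[[0,0,0],[0,0,0],[0,0,0],[0,0,0],[0,0,0],[0,0,0],[0,0,0],[0,0,0],[0,0,0],[0,0,0],[0,0,0],[0,0,0]]}'
python3 -m handwheel '{"gripper":[-1,-1,-1,-1,-1,-1,-1,-1,-1,-1,-1,-1],"translation":[[0,0,0],[0,0,0],[0,0,0],[0,0,-0.003],[0,0,-0.015],[0,0,-0.035],[0,0,-0.06],[0,0,-0.085],[0,0,-0.105],[0,0,-0.115],[0,0,-0.12],[0,0,-0.12]],"dr":[[0,0,0],[0,0,0],[0,0,0],[0,0,0],[0,0,0],[0,0,0],[0,0,0],[0,0,0],[0,0,0],[0,0,0],[0,0,0],[0,0,0]]}'
```

```text
clock: 39.05
tcp_pos: [0.4265, 0.1457, 0.0021]
tcp_rot: [1.0, 0.0, 0.001, -0.0]
contact_force: [-3.6, -0.8, 11.7]
gripper_width: 0.0383
finger_force: 59.6
clock: 40.25
tcp_pos: [0.426, 0.1455, 0.1212]
tcp_rot: [1.0, 0.0, 0.0, -0.0]
contact_force: [-0.3, -0.3, -0.7]
gripper_width: 0.0381
finger_force: 60.3
```

```bash
python3 -m handwheel '{"gripper":[-1,-1,-1,-1,-1,-1,-1,-1,-1,-1,-1,-1],"translation":[[0.004,0.015,0],[0.012,0.045,0],[0.023,0.085,0],[0.036,0.13,0],[0.048,0.175,0],[0.06,0.22,0],[0.073,0.265,0],[0.085,0.31,0],[0.098,0.355,0],[0.109,0.4,0],[0.118,0.43,0],[0.121,0.441,0]],"dr":[[0,0,0],[0,0,0],[0,0,0],[0,0,0],[0,0,0],[0,0,0],[0,0,0],[0,0,0],[0,0,0],[0,0,0],[0,0,0],[0,0,0]]}'
python3 -m handwheel '{"gripper":[-1,-1,-1,-1,-1,-1,-1,-1,-1,-1,-1,-1],"translation":[[0,0,0],[0,0,0],[0,0,0.01],[0,0,0.025],[0,0,0.045],[0,0,0.065],[0,0,0.08],[0,0,0.093],[0,0,0.1],[0,0,0.103],[0,0,0.103],[0,0,0.103]],"dr":[[0,0,0],[0,0,0],[0,0,0],[0,0,0],[0,0,0],[0,0,0],[0,0,0],[0,0,0],[0,0,0],[0,0,0],[0,0,0],[0,0,0]]}'
python3 -m handwheel '{"gripper":[-1,-1,-1,-1,-1,-1,-1],"translation":[[0,0,0.004],[0,0,0.007],[0,0,0.008],[0,0,0.0085],[0,0,0.009],[0,0,0.009],[0,0,0.009]],"dr":[[0,0,0],[0,0,0],[0,0,0],[0,0,0],[0,0,0],[0,0,0],[0,0,0]]}'
python3 -m handwheel '{"gripper":[-1,-1,-1],"translation":[[0,0,0.0007],[0,0,0.001],[0,0,0.001]],"dr":[[0,0,0],[0,0,0],[0,0,0]]}'
```

```text
clock: 41.45
tcp_pos: [0.547, -0.2979, 0.1192]
tcp_rot: [1.0, -0.001, -0.001, -0.0]
contact_force: [-0.2, -0.0, -0.6]
gripper_width: 0.0382
finger_force: 60.4
clock: 42.65
tcp_pos: [0.5478, -0.2956, 0.0188]
tcp_rot: [1.0, 0.0, 0.001, 0.0]
contact_force: [0.1, -0.0, -1.0]
gripper_width: 0.0383
finger_force: 60.4
clock: 43.35
tcp_pos: [0.5474, -0.2954, 0.0092]
tcp_rot: [1.0, 0.0, 0.0, 0.0]
contact_force: [-0.5, 0.7, -0.1]
gripper_width: 0.038
finger_force: 60.4
clock: 43.65
tcp_pos: [0.5474, -0.2954, 0.0082]
tcp_rot: [1.0, 0.0, 0.0, 0.0]
contact_force: [-1.2, -0.3, 2.1]
gripper_width: 0.038
finger_force: 60.6
```

```bash
python3 -m handwheel '{"gripper":[-1,1,1,1,1,1,1,1,1,1,1,1],"translation":[[0,0,0.0003],[0,0,0.0003],[0,0,0.0003],[0,0,0.0003],[0,0,0.0003],[0,0,-0.005],[0,0,-0.025],[0,0,-0.055],[0,0,-0.09],[0,0,-0.13],[0,0,-0.15],[0,0,-0.15]],"dr":[[0,0,0],[0,0,0],[0,0,0],[0,0,0],[0,0,0],[0,0,0],[0,0,0],[0,0,0],[0,0,0],[0,0,0],[0,0,0],[0,0,0]]}'
python3 -m handwheel '{"gripper":[1,1,1,1,1,1,1,1,1],"translation":[[-0.02,0,0],[-0.055,0,0],[-0.09,0,0],[-0.125,0,0],[-0.16,0,0],[-0.185,0,0],[-0.19,0,0],[-0.19,0,0],[-0.19,0,0]],"dr":[[0,0,0],[0,0,0],[0,0,0],[0,0,0],[0,0,0],[0,0,0],[0,0,0],[0,0,0],[0,0,0]]}'
python3 - <<'E'
from h import *
c=arm.read_camera("top");d=arm.read_camera("side")
a=cv2.resize(c["color"][120:290,120:420,::-1],(600,340));b=cv2.resize(d["color"][120:350,160:390,::-1],(600,600))[:,:]
cv2.imwrite("pics/f1.png",np.vstack([a[:260],cv2.resize(b,(600,340))]))
E
```

```text
clock: 44.85
tcp_pos: [0.5485, -0.2961, 0.1621]
tcp_rot: [1.0, 0.0, 0.003, 0.002]
contact_force: [-0.6, 0.4, -0.8]
gripper_width: 0.0854
finger_force: 0.0
clock: 45.75
tcp_pos: [0.358, -0.2956, 0.1579]
tcp_rot: [1.0, 0.0, 0.0, -0.0]
contact_force: [0.0, 0.7, 0.8]
gripper_width: 0.0852
finger_force: 0.0
```

View pics/f1.png

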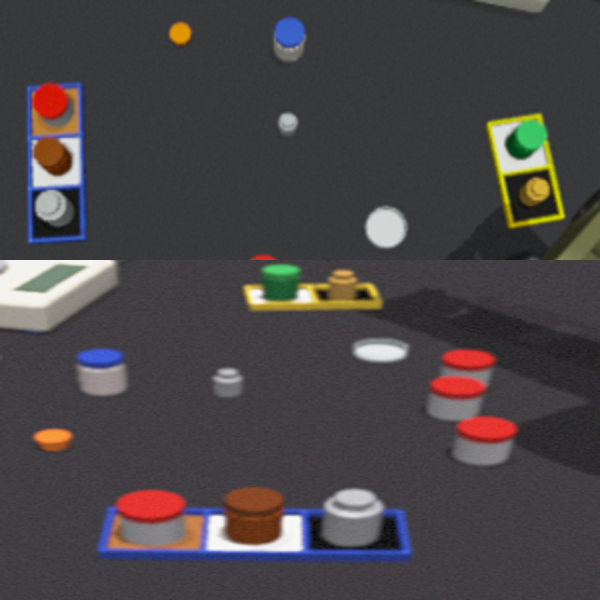

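The final views show all five things upright on their own pads: blue tray at (55,160) in the upper picture, yellow tray at (530,165). The small steel weight (288,122) and the white jar (289,38) haven't moved, and the gripper is clear.

```bash
python3 -c "
from cell import arm
print(arm.job_done())"
```

```text
the job is handed in; nothing more can be done
None
```

Both kits are made up and handed in at about 46 s of the 131 s allowed: all five items stand upright in their wells, and the small steel weight and the white jar were left where they stood.

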